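Unstack the bench pile onto its outline plates

ROBOT

A 6-joint arm with a two-finger parallel gripper is mounted at the origin on a cart in front of the work surface, level with it; the furniture and walls round the work are solid. World frame = base frame: x ahead of the robot, y to its left, z up, the work surface at z = 0. Lengths are in m, angles in degrees, forces in N, time in s.
With the tool pointing down it reaches from about 0.425 to 1.125 m from the base axis. Payload 14.9 kg.
Tool frame: the origin (TCP) lies on the centre line of the jaws, within the pads' length; the fingertips stand 19 mm ahead of it and the grasp point (between the pads) is the TCP; z points along the fingers, y is the line along which they close (so a half turn about z gives the same grasp; the last joint's range is limited). The gripper opens to 91 mm and grips with 3 to 60 N. Pads are 32 mm wide; open, the fingers measure 118 mm over their backs; the gripper's body (76 mm by 178 mm) begins 60 mm behind the grasp point.
Start: joints at [-72.21, 21.709, 99.362, -0, 58.929, -1.908], TCP at [0.236, -0.659, 0.233] pointing down, gripper open.
Joint ranges: [-158.91, 158.91], [-42.39, 125.64], [0.06, 152.35], [-60.88, 240.88], [17.5, 164.5], [-176.32, 176.32]. Speed limits (degrees/s): [108.29, 108.29, 136.94, 180, 180, 180].

INTERFACE

Orientations are given as a 3x3 rotation matrix whose columns are the frame's x, y, z axes.
In Python, from workcell import * gives the robot as it stands. Calls block until the motion is done:
- move_ptp(position, orientation): joint-space move of the TCP to a pose.
- movel(position, orientation=None, v=0.15): straight line of the TCP; orientation=None keeps the orientation; v is the mean speed in m/s.
- set_joints(angles): joint-space move.
- set_gripper(opening, strength=None): opening from 0.0 (shut) to 1.0 (fully open); strength is the grip in N (None keeps the last); returns when the fingers have stopped.
- sleep(seconds).
- inverse_kinematics(position, orientation): joint angles nearest the present ones, or None.
- observe(): the state.
- camera(name): name is "side" or "top" or "wrist"; returns a dict with "image" (400x640x3 uint8, red, green, blue), "range_z" (400x640 float32, m along the optical axis (not along the pixel's ray), 0 where there is no reading), "K" (3x3 intrinsics, pixels), "R" (3x3) and "t" (3): a world point X has camera coordinates R X + t. Camera axes: x right, y down, z forward; pixel columns grow to the right and rows downward; lengths in m; the calibration is good to about 2 mm. A picture is of the moment at which its call begins.
A pose or a line that the arm cannot do raises IKError and nothing moves.
- finish_job(): hands the job in; it is judged then, once.
The state is a dict: "clock": time; "joint_pos": joint angles; "qd": joint speeds; "joint_torque": joint torques, N m; "eef_pos": TCP position; "eef_rot": TCP orientation; "contact_force": force on the tool from outside, world axes, zero at the start; "torque": the same for the moment, N m; "finger_gap": opening from 0.0 (shut) to 1.0 (fully open); "grip_force": force on a finger pad.
Only numpy, scipy, OpenCV 4.12 (cv2) and the standard library are available. Lean on these libraries where they do the work, as an engineer would, in place of code of your own. Each camera call takes 0.05 s, during which the arm holds its last target. There are 200 camera calls.

TASK

Clear up the little tower on the bench: take it apart and put each of its four things (screw box, tape roll, hex-key set, stop block) upright on the white plate that carries the outline of that thing, centred on the outline and, except for the round tape roll, turned to line up with it (either way round). Leave the white bottle beside the blue case and the little clock at the front of the bench standing where they are.

Things in the scene. Friction and masses are not known exactly. Their poses are not given: they have to be found in the camera images.
- limit_block: TOP of the tower: white plastic stop block, 34 (x) x 52 (y) mm, solid body 24 mm high, with a red pull strap arching over it up to 40 mm (the strap does not resist the fingers: grip the solid body). Origin: centre of the underside; z up, y along the 52 mm. 0.05 kg. Grasp across the 34 mm.
- hex_keys: third from the bottom, under the stop block: folding hex-key set, black side plates, 30 (x) x 106 (y) mm, 26 mm high. Origin: centre of the underside; z up, y along the 106 mm. 0.14 kg. Grasp across the 30 mm near the middle.
- tape_roll: second from the bottom, under the hex-key set: flat-lying roll of black tape, 58 (x) x 56 (y) mm across, 19 mm high, its core counts as solid. Origin: centre of the underside; z up. 0.05 kg.
- parts_box: BOTTOM of the tower: green screw box with a clear lid (fixed shut), 67 (x) x 105 (y) mm, 32 mm high. Origin: underside, the middle of the box lies 2 mm from it towards its own +x; z up, y along the 105 mm. 0.28 kg. Grasp across the 67 mm.
- plate_block: fixed white plate 54 x 72 mm, 3 mm thick, with a grey rectangle of 34 (x) x 52 (y) mm: the place of the stop block. Origin: centre of its underside; its top is 3 mm higher; y along the long side.
- plate_keys: fixed white plate 50 x 126 mm, 3 mm thick, with a slim grey rectangle of 30 (x) x 106 (y) mm: the place of the hex-key set. Origin: centre of its underside; its top is 3 mm higher; y along the long side.
- plate_tape: fixed square white plate 78 x 78 mm, 3 mm thick, with a grey ring of 58 mm outside diameter: the place of the tape roll. Origin: centre of its underside; its top is 3 mm higher.
- plate_box: fixed white plate 87 x 125 mm, 3 mm thick, with a large grey rectangle of 67 (x) x 105 (y) mm: the place of the screw box. Origin: centre of its underside; its top is 3 mm higher; y along the long side.
- bottle_white: bystander: white bottle with a blue cap, 58 mm diameter, 126 mm high, loose on the worktop between the blue case and the white power supply (a like one farther back is part of the room). Origin: centre of the underside.
- thermo_clock: bystander: small white thermometer clock, 31 x 68 mm, 58 mm high, loose at the front of the worktop (a like one farther back is part of the room). Origin: centre of the underside. It stands in front of a tall beige instrument, which is higher than the arm's starting height of hand: pass between it and the robot, not through it.

How it is judged (in metres and radians):
At the end, for the whole second after the job is handed in: Each of the four rests upright (0.15 rad), still, on its own plate, origin within 12 mm of the plate's centre; block, key set and box turned to within 0.2 rad of the plate (either way round). Bottle and clock upright, within 20 mm of where they stood (horizontal distance between limit_block and plate_block below 0.012 m and z of limit_block in the frame of plate_block between 0 and 0.007 m and angle between each of limit_block, hex_keys, tape_roll, parts_box, bottle_white, thermo_clock's own z axis and vertical below 0.15 rad and linear speed of each of limit_block, hex_keys, tape_roll, parts_box below 0.02 m/s and angular speed of each of limit_block, hex_keys, tape_roll, parts_box below 0.2 rad/s and angle between the y axis of limit_block and the y axis of plate_block, either way round below 0.2 rad and horizontal distance between hex_keys and plate_keys below 0.012 m and z of hex_keys in the frame of plate_keys between 0 and 0.007 m and angle between the y axis of hex_keys and the y axis of plate_keys, either way round below 0.2 rad and horizontal distance between tape_roll and plate_tape below 0.012 m and z of tape_roll in the frame of plate_tape between 0 and 0.007 m and horizontal distance between parts_box and plate_box below 0.012 m and z of parts_box in the frame of plate_box between 0 and 0.007 m and angle between the y axis of parts_box and the y axis of plate_box, either way round below 0.2 rad and distance of each of bottle_white, thermo_clock from where it was at the start of the episode below 0.02 m); the robot touches nothing.
It fails at once if the white bottle is shifted by more than 20 mm or tipped (distance of bottle_white from where it was at the start of the episode above 0.02 m or angle between bottle_white's own z axis and vertical above 0.3 rad).
It fails at once if the little clock is shifted by more than 20 mm or tipped (distance of thermo_clock from where it was at the start of the episode above 0.02 m or angle between thermo_clock's own z axis and vertical above 0.3 rad).
It also fails if it takes over 122 s, if anything falls off the work surface, if the arm or the gripper's body presses on something with over 40 N, if the wrist force passes 120 N, or if a joint passes its speed limit or range.

## Working session

There is one attempt and no reset: what is moved stays moved. The work goes in short steps, each a Python script; the robot and the scene stay as the last script left them, time stands still between calls to the robot, and variables do not carry over. Pictures are saved under pics/ and viewed, at most 14 in all, crops included, and the job is handed in when it is done.

```bash
mkdir -p pics; python3 - <<'E'
from workcell import *
import cv2,numpy as np
for n in ("top","side"):
    c=camera(n); cv2.imwrite(f"pics/{n}0.png",c["image"][:,:,::-1]); np.savez(f"{n}0.npz",**c)
    print(n,c["K"].round(1).tolist(),c["R"].round(3).tolist(),c["t"].round(3).tolist(),(c["range_z"]>0).mean())
print(observe()["clock"])
E
```

```text
top [[488.8, 0.0, 319.5], [0.0, 488.8, 202.7], [0.0, 0.0, 1.0]] [[-0.012, -1.0, 0.012], [-0.999, 0.011, -0.051], [0.051, -0.013, -0.999]] [-0.006, 0.543, 1.32] 0.9962109375
side [[496.0, 0.0, 312.9], [0.0, 496.0, 198.5], [0.0, 0.0, 1.0]] [[-0.883, -0.468, -0.023], [-0.177, 0.379, -0.908], [0.434, -0.798, -0.418]] [0.474, 0.169, 1.109] 0.9951875
0.1
```

View pics/top0.png

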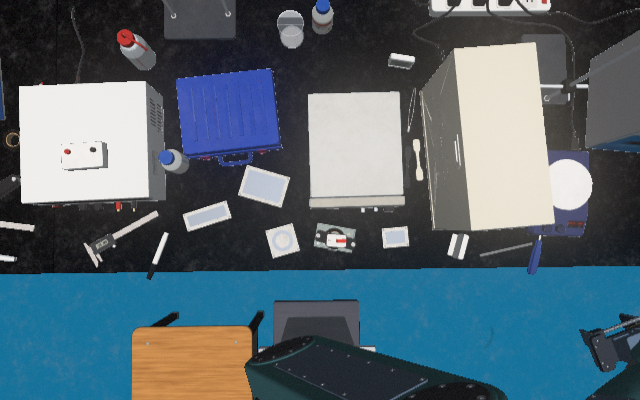

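View pics/side0.png

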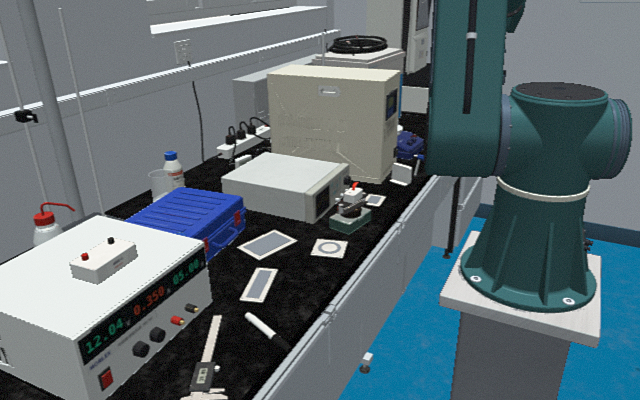

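```bash
cat > h.py <<'E'
import numpy as np,cv2
def cloud(c):
    v,u=np.mgrid[:400,:640]; K=c["K"]; z=c["range_z"]
    P=np.stack([(u-K[0,2])/K[0,0]*z,(v-K[1,2])/K[1,1]*z,z],-1)
    return (P-c["t"])@c["R"]
def ray(c,uv,z):
    "pixels onto plane of height z"
    uv=np.atleast_2d(uv).astype(float); K=c["K"]
    d=np.c_[(uv[:,0]-K[0,2])/K[0,0],(uv[:,1]-K[1,2])/K[1,1],np.ones(len(uv))]@c["R"]
    o=-c["R"].T@c["t"]; return (o+d*((z-o[2])/d[:,2])[:,None])[:,:2]
def rect(pts):
    "centre, (short,long), angle of long axis deg"
    (c,(a,b),t)=cv2.minAreaRect(pts.astype(np.float32)*1000)
    if a>b:a,b,t=b,a,t-90
    t=(t+90+90)%180-90
    return np.round(np.array(c)/1000,4),(round(a),round(b)),round(t,1)
def whites(c,z,thr=140,box=None,amin=40,sat=60):
    hsv=cv2.cvtColor(c["image"],cv2.COLOR_RGB2HSV)
    m=((hsv[...,2]>thr)&(hsv[...,1]<sat)).astype(np.uint8)
    if box is not None:
        k=np.zeros_like(m);u0,v0,u1,v1=box;k[v0:v1,u0:u1]=1;m*=k
    cs,_=cv2.findContours(m,cv2.RETR_EXTERNAL,cv2.CHAIN_APPROX_NONE)
    return [(q.mean(0)[0].round(),rect(ray(c,q[:,0],z))) for q in cs if cv2.contourArea(q)>amin]
E
python3 - <<'E'
from h import *
c=dict(np.load("top0.npz"));P=cloud(c)
for w in whites(c,.003,box=(175,150,480,265),amin=150):print(w)
def at(n,u,v):print(n,P[v,u].round(3))
at("bench",330,262);at("inst front top",355,198);at("inst front L",312,198);at("inst front R",402,198);at("case front",225,150);at("case",262,145)
at("bottle",170,157);at("beige front",490,222);at("beige left",450,225);at("beige left-bot",432,215);at("clock",458,246);at("towertop",335,240);at("edge",330,268)
at("handle",237,158);at("psu",140,190);at("psutop",150,195)
m=(P[...,2]>.04)
cv2.imwrite("pics/h.png",np.clip(P[...,2]*1000,0,255).astype(np.uint8)[130:280,150:490])
cv2.imwrite("pics/crop.png",cv2.resize(c["image"][200:280,280:480,::-1],None,fx=4,fy=4,interpolation=cv2.INTER_CUBIC))
print("z<.06 front edges: inst x min",P[130:230,310:402][P[130:230,310:402][...,2]>.06][:,0].min())
E
```

```text
(array([395., 237.]), (array([ 0.448, -0.218]), (54, 71), -85.5))
(array([334., 237.]), (array([ 0.4485, -0.0513]), (64, 106), 79.2))
(array([282., 240.]), (array([0.4423, 0.0917]), (77, 77), 15.2))
(array([206., 216.]), (array([0.512 , 0.2978]), (49, 125), -72.8))
(array([264., 186.]), (array([0.5926, 0.1413]), (87, 125), 73.1))
(array([473., 188.]), (array([ 0.5747, -0.4314]), (45, 222), -1.5))
(array([356., 182.]), (array([ 0.611 , -0.1148]), (155, 262), 89.4))
bench [ 0.381 -0.039 -0.003]
inst front top [ 0.549 -0.101  0.104]
inst front L [0.551 0.008 0.104]
inst front R [ 0.548 -0.222  0.099]
case front [0.679 0.232 0.085]
case [0.69  0.136 0.093]
bottle [0.655 0.36  0.133]
beige front [ 0.483 -0.362  0.332]
beige left [ 0.478 -0.322  0.178]
beige left-bot [ 0.506 -0.317  0.024]
clock [ 0.422 -0.38   0.039]
towertop [ 0.443 -0.049  0.101]
edge [ 0.364 -0.039  0.001]
handle [ 0.67   0.215 -0.001]
psu [0.572 0.427 0.152]
psutop [0.56  0.406 0.141]
z<.06 front edges: inst x min 0.4753893426541974
```

View pics/crop.png

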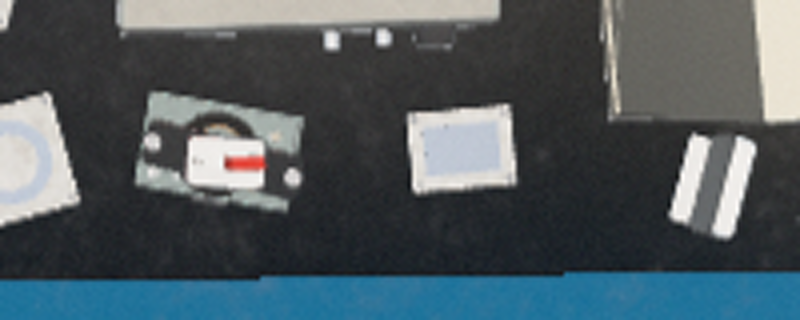

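```bash
cat >> h.py <<'E'
def R(yaw):
    "tool down, closing axis (tool y) at yaw deg"
    a=np.radians(yaw); y=np.array([np.cos(a),np.sin(a),0]); z=np.array([0,0,-1.]); return np.c_[np.cross(y,z),y,z]
E
python3 - <<'E'
from h import *
from workcell import *
c=dict(np.load("top0.npz"));P=cloud(c)
for u in (315,335,355,375,398):
    s=P[120:235,u]; s=s[s[:,2]>.02]; print(u,[tuple(x.round(3)) for x in s[-4:]])
for u in (215,240,262,272):
    s=P[120:175,u]; s=s[s[:,2]>.02]; print("case",u,[tuple(x.round(3)) for x in s[-3:]])
o=observe();print(o["eef_rot"].round(2) if hasattr(o["eef_rot"],'round') else o["eef_rot"])
movel([.137,-.43,.3],v=.3)
q=np.array(observe()["joint_pos"]);print(q.round(1))
for x,y,yaw in((.42,-.06,90),(.42,-.06,-90),(.45,-.06,0),(.5,.2,90),(.5,.2,-90)):
    k=inverse_kinematics([x,y,.36],R(yaw));print(x,y,yaw,None if k is None else np.round(k,1))
E
```

```text
315 [(np.float64(0.53), np.float64(0.001), np.float64(0.105)), (np.float64(0.528), np.float64(0.001), np.float64(0.096)), (np.float64(0.527), np.float64(0.001), np.float64(0.06)), (np.float64(0.458), np.float64(0.001), np.float64(0.029))]
335 [(np.float64(0.466), np.float64(-0.052), np.float64(0.047)), (np.float64(0.463), np.float64(-0.052), np.float64(0.032)), (np.float64(0.46), np.float64(-0.052), np.float64(0.031)), (np.float64(0.458), np.float64(-0.049), np.float64(0.096))]
355 [(np.float64(0.529), np.float64(-0.106), np.float64(0.043)), (np.float64(0.47), np.float64(-0.106), np.float64(0.033)), (np.float64(0.468), np.float64(-0.106), np.float64(0.03)), (np.float64(0.465), np.float64(-0.106), np.float64(0.029))]
375 [(np.float64(0.529), np.float64(-0.161), np.float64(0.035)), (np.float64(0.526), np.float64(-0.161), np.float64(0.029)), (np.float64(0.523), np.float64(-0.161), np.float64(0.031)), (np.float64(0.521), np.float64(-0.161), np.float64(0.031))]
398 [(np.float64(0.535), np.float64(-0.211), np.float64(0.103)), (np.float64(0.533), np.float64(-0.211), np.float64(0.102)), (np.
[... 518 characters left out ...]
oat64(0.139), np.float64(0.058)), (np.float64(0.679), np.float64(0.14), np.float64(0.047)), (np.float64(0.677), np.float64(0.141), np.float64(0.041))]
case 272 [(np.float64(0.692), np.float64(0.112), np.float64(0.061)), (np.float64(0.689), np.float64(0.112), np.float64(0.063)), (np.float64(0.688), np.float64(0.113), np.float64(0.055))]
[[ 0.94  0.34 -0.  ]
 [ 0.34 -0.94  0.  ]
 [ 0.   -0.   -1.  ]]
[-75.3  -6.8 124.3   0.   62.5  -5. ]
0.42 -0.06 90 [ -11.3  -13.7  123.5   -0.    70.2 -101.3]
0.42 -0.06 -90 [-11.3 -13.7 123.5  -0.   70.2  78.7]
0.45 -0.06 0 [-10.5 -10.2 120.7  -0.   69.5 -10.5]
0.5 0.2 90 [ 19.3  -0.9 112.4  -0.   68.6 -70.7]
0.5 0.2 -90 [ 19.3  -0.9 112.4  -0.   68.6 109.3]
```

```bash
python3 - <<'E'
from h import *
from workcell import *
set_joints(inverse_kinematics([.42,-.06,.36],R(-90)))
c=camera("wrist");np.savez("w1.npz",**c);cv2.imwrite("pics/w1.png",c["image"][:,:,::-1])
print(c["K"][0],(-c["R"].T@c["t"]).round(3),observe()["clock"])
movel([.5,.2,.40],v=.4)
c=camera("wrist");np.savez("w2.npz",**c);cv2.imwrite("pics/w2.png",c["image"][:,:,::-1])
print(observe()["clock"])
E
```

```text
[322.35261368   0.         319.11945024] [ 0.497 -0.06   0.511] 2.875
3.9167
```

View pics/w1.png

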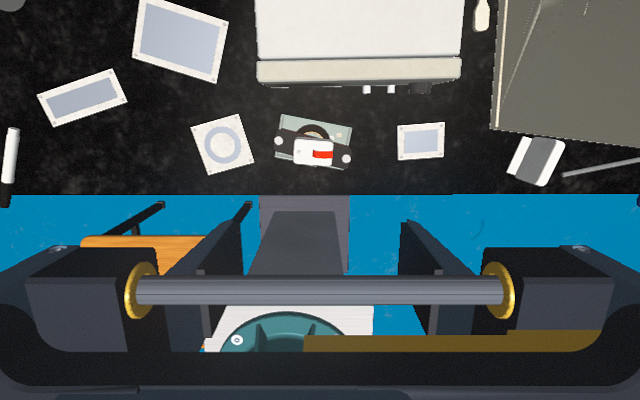

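View pics/w2.png

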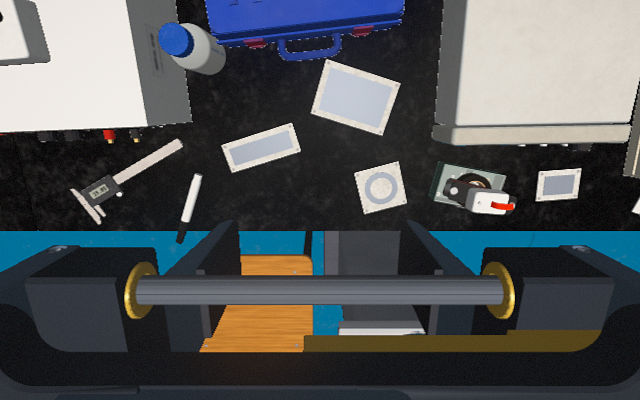

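```bash
python3 - <<'E'
from h import *
L={n:dict(np.load(n+"0.npz" if n in("top","side") else n+".npz")) for n in("top","w1","w2")}
B={"w1":dict(block=(385,112,460,170),tape=(185,105,262,185),keys=(30,60,135,135),box=(130,0,232,90)),
"w2":dict(block=(530,160,590,210),tape=(345,155,415,220),keys=(215,120,305,180),box=(306,55,404,140)),
"top":dict(block=(375,220,415,255),tape=(260,220,305,262),keys=(178,195,235,235),box=(235,160,292,212))}
for k in("block","tape","keys","box"):
    for n in B: print(k,n,*[w[1] for w in whites(L[n],.003,box=B[n][k],amin=150)])
for n,bx in(("w1",(284,128,346,180)),("top",(322,228,352,250))):
    c=L[n];hsv=cv2.cvtColor(c["image"],cv2.COLOR_RGB2HSV).astype(int)
    m=((hsv[...,2]>170)&((hsv[...,1]<40)|((hsv[...,1]>150)&((hsv[...,0]<8)|(hsv[...,0]>172))))).astype(np.uint8)
    u0,v0,u1,v1=bx;k=np.zeros_like(m);k[v0:v1,u0:u1]=1
    for q in cv2.findContours(m*k,0,1)[0]:
        if cv2.contourArea(q)>20: print("blk",n,q.mean(0),rect(ray(c,q[:,0],.101)))
    d=c["image"][v0-15:v1+15,u0-25:u1+25]
    cv2.imwrite(f"pics/t_{n}.png",cv2.resize(d[:,:,::-1],None,fx=6,fy=6,interpolation=cv2.INTER_CUBIC))
P=cloud(L["w1"])
for u in(262,300,340,380,440):
    s=P[40:112,u];s=s[s[:,2]>.02];print("inst",s[:,2].max().round(3),s[-5:].round(3).tolist())
P=cloud(L["w2"])
for u in(320,340,360,380,398):
    s=P[0:75,u];s=s[s[:,2]>.02];print("case",s[-4:].round(3).tolist())
E
```

```text
block w1 (array([ 0.4468, -0.2187]), (54, 73), -85.7)
block w2 (array([ 0.4469, -0.2186]), (54, 73), -85.3)
block top (array([ 0.448, -0.218]), (54, 71), -85.5)
tape w1 (array([0.4411, 0.0903]), (78, 79), -74.7)
tape w2 (array([0.4414, 0.091 ]), (78, 79), -74.7)
tape top (array([0.4423, 0.0917]), (77, 77), 15.2)
keys w1 (array([0.5108, 0.2962]), (50, 126), -72.8)
keys w2 (array([0.5112, 0.297 ]), (50, 126), -72.8)
keys top (array([0.512 , 0.2978]), (49, 125), -72.8)
box w1 (array([0.5908, 0.14  ]), (87, 125), 73.0)
box w2 (array([0.5912, 0.1406]), (87, 125), 73.2)
box top (array([0.5926, 0.1413]), (87, 125), 73.1)
blk w1 [[311.16666667 153.94444444]] (array([ 0.4422, -0.0497]), (33, 66), 84.5)
blk w1 [[336.71428571 134.14285714]] (array([ 0.4625, -0.0801]), (20, 27), 90.0)
blk top [[339.62698413 237.93650794]] (array([ 0.4496, -0.0593]), (48, 61), 89.1)
inst 0.103 [[0.53, 0.007, 0.102], [0.529, 0.008, 0.101], [0.527, 0.008, 0.1], [0.527, 0.008, 0.097], [0.527, 0.012, 0.075]]
inst 0.102 [[0.527, -0.037, 0.091], [0.526, -0.037, 0.087], [0.526, -0.036, 0.071], [0.526, -0.035, 0.052], [0
[... 192 characters left out ...]
528, -0.138, 0.079], [0.528, -0.141, 0.061], [0.528, -0.145, 0.04], [0.528, -0.148, 0.02]]
inst 0.511 [[0.53, -0.207, 0.096], [0.529, -0.207, 0.095], [0.529, -0.214, 0.077], [0.529, -0.221, 0.059], [0.497, -0.06, 0.511]]
case [[0.652, 0.197, 0.04], [0.65, 0.197, 0.04], [0.649, 0.197, 0.037], [0.648, 0.197, 0.037]]
case [[0.662, 0.168, 0.041], [0.661, 0.168, 0.042], [0.66, 0.168, 0.04], [0.658, 0.168, 0.039]]
case [[0.678, 0.141, 0.052], [0.678, 0.14, 0.044], [0.677, 0.14, 0.047], [0.676, 0.14, 0.043]]
case [[0.686, 0.115, 0.063], [0.686, 0.114, 0.057], [0.686, 0.113, 0.05], [0.691, 0.108, 0.021]]
case [[0.69, 0.091, 0.062], [0.688, 0.091, 0.062], [0.689, 0.089, 0.052], [0.688, 0.088, 0.051]]
```

View pics/t_w1.png

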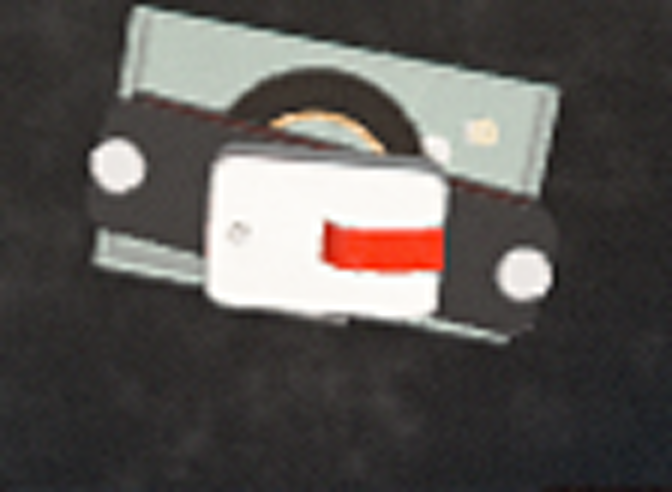

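The crop (6x, origin pixel 259,113) shows the stop block's top face at crop (210,155)-(447,172)-(437,318)-(205,303), hex-key screws at (118,165) and (525,274), box lid corners at (137,5), (558,88), (505,340), (95,265).

```bash
python3 - <<'E'
from h import *
from workcell import *
c=dict(np.load("w1.npz"))
f=lambda a:(np.array(a)+.5)/6-.5+[259,113]
for n,p,z in(("blk",[(210,155),(447,172),(437,318),(205,303)],.101),("keys",[(118,165),(525,274)],.077),("box",[(137,5),(558,88),(505,340),(95,265)],.032)):
    X=ray(c,f(p),z);print(n,X.round(4).tolist(),X.mean(0).round(4),rect(X))
    d=X[1]-X[0];print(np.degrees(np.arctan2(d[1],d[0])).round(1))
s=lambda p,y:print(p,y,None if (k:=inverse_kinematics(p,R(y))) is None else np.round(k,1))
s([.42,-.05,.037],-12);s([.41,-.05,.037],-12);s([.437,-.219,.03],-85.5);s([.437,-.219,.03],94.5)
E
```

```text
blk [[0.4596, -0.0287], [0.4561, -0.0783], [0.4252, -0.0765], [0.4284, -0.0269]] [ 0.4423 -0.0526] (array([ 0.4424, -0.0526]), (31, 50), 86.3)
-94.1
keys [[0.4552, -0.0064], [0.431, -0.0972]] [ 0.4431 -0.0518] (array([ 0.4431, -0.0518]), (0, 94), 75.0)
-105.0
box [[0.4887, -0.0066], [0.4693, -0.1079], [0.4075, -0.0963], [0.4264, 0.0058]] [ 0.448  -0.0513] (array([ 0.448 , -0.0511]), (64, 104), 79.4)
-100.9
[0.42, -0.05, 0.037] -12 [ -9.9  18.7 133.4  -0.   27.9   2.1]
[0.41, -0.05, 0.037] -12 [-10.2  18.1 134.5  -0.   27.4   1.8]
[0.437, -0.219, 0.03] -85.5 [-29.3  23.6 126.2  -0.   30.2  56.2]
[0.437, -0.219, 0.03] 94.5 [ -29.3   23.6  126.2   -0.    30.2 -123.8]
```

```bash
cat >> h.py <<'E'
from workcell import *
def pick(p,yaw,zt,off=0,grip=20,zup=.2,op=1.0,v=.15):
    r=R(yaw); x,y=np.array(p)+off*r[:2,0]
    set_gripper(op); move_ptp([x,y,zup],r); movel([x,y,zt],v=v); set_gripper(0,grip)
    o=observe(); print("gap mm",round(o["finger_gap"]*91,1),"F",np.round(o["grip_force"],1),"t",round(o["clock"],1))
    movel([x,y,zup],v=.2)
def place(p,yaw,zt,off=0,zup=.2,op=1.0):
    r=R(yaw); x,y=np.array(p)+off*r[:2,0]
    move_ptp([x,y,zup],r); movel([x,y,zt+.02],v=.2); movel([x,y,zt],v=.05)
    print("F",np.round(observe()["contact_force"],1)); set_gripper(op); movel([x,y,zup],v=.25)
    print("t",round(observe()["clock"],1))
def snap(n,cam="wrist"):
    c=camera(cam);np.savez(n+".npz",**c);cv2.imwrite(f"pics/{n}.png",c["image"][:,:,::-1]);return c
E
python3 - <<'E'
from h import *
pick((.4423,-.0526),-93.8,.101,-.010,15)
place((.4469,-.2186),-85.5,.0285,-.010)
movel([.42,-.06,.33],R(-90),v=.4)
snap("w3")
E
python3 -c "
import cv2;i=cv2.imread('pics/w3.png')[90:190,180:500];cv2.imwrite('pics/w3c.png',cv2.resize(i,(800,250),interpolation=2))"
```

```text
gap mm 51.6 F 15.0 t 6.9
F [-0.7 -0.4 -1.2]
t 11.3
```

View pics/w3c.png

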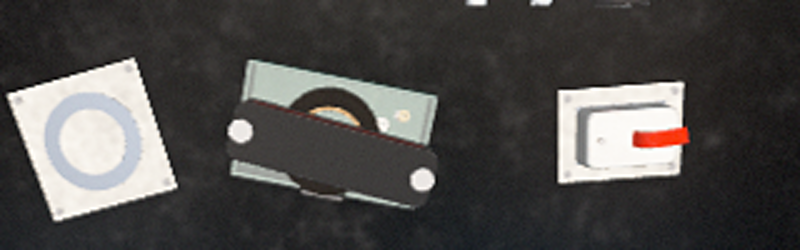

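The block sits on its plate (crop 630,137); key set's screws are at crop (240,131) and (422,180), unmoved.

```bash
python3 - <<'E'
from h import *
c=dict(np.load("w3.npz"))
X=ray(c,(np.array([(240,131),(422,180)])+.5)/2.5-.5+[180,90],.077);d=X[0]-X[1];a=np.degrees(np.arctan2(d[1],d[0]));print(X.mean(0),a)
pick(X.mean(0),a-90,.077,0,30)
place((.5111,.2968),17.2,.030)
movel([.47,.0,.33],R(-90),v=.4)
snap("w4")
E
python3 -c "
import cv2;i=cv2.imread('pics/w4.png')[60:200,100:500];cv2.imwrite('pics/w4c.png',cv2.resize(i,(800,280),interpolation=2))"
```

```text
[ 0.44284848 -0.05150642] 75.03404256873131
gap mm 29.2 F 30.0 t 15.3
F [-0.2  0.4 -1.7]
t 20.7
```

View pics/w4c.png

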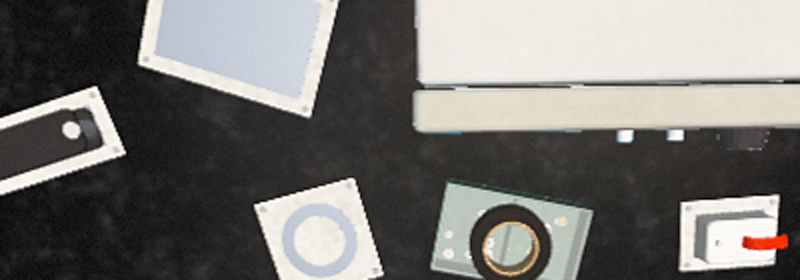

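```bash
python3 - <<'E'
from h import *
c=dict(np.load("w4.npz"));hsv=cv2.cvtColor(c["image"],cv2.COLOR_RGB2HSV)
bx=(310,150,400,202);sub=hsv[bx[1]:bx[3],bx[0]:bx[2]]
m=(sub[...,2]<75).astype(np.uint8)
n,l,s,_=cv2.connectedComponentsWithStats(m,connectivity=4)
lab=l[181-150,337-310+1];print("lab",lab,s[lab])
ys,xs=np.where(l==lab);u=xs+bx[0];v=ys+bx[1]
um=(u.min()+u.max())/2
far=ray(c,[um,v.min()-.5],.032)[0];near=ray(c,[um,v.max()+.5],.051)[0]
print("x from far",far-[.0285,0],"near",near+[.0285,0])
print("y",ray(c,[[u.min()-.5,181],[u.max()+.5,181]],.051))
cv2.imwrite("pics/m.png",cv2.resize(np.hstack([m*127,(l==lab).astype(np.uint8)*255]),None,fx=4,fy=4,interpolation=0))
# core: orange/tan
o=((sub[...,1]>70)&(sub[...,2]>110)&(sub[...,0]<25));yy,xx=np.where(o);print("core",xx.min()+310,xx.max()+310,yy.min()+150,yy.max()+150,len(xx))
E
```

```text
lab 1 [   0    0   90   52 2097]
x from far [ 0.46229638 -0.04894974] near [ 0.4496857  -0.04913072]
y [[ 0.4502678   0.0132265 ]
 [ 0.45042015 -0.10965747]]
core 341 369 171 197 162
```

View pics/m.png

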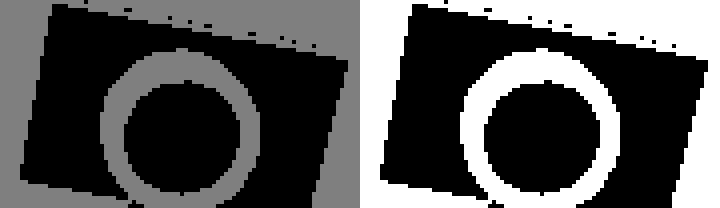

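```bash
python3 - <<'E'
from h import *
c=dict(np.load("w4.npz"))
X=ray(c,[355,184],.051)[0];print(X)
pick(X,-90,.0555,0,20,zup=.15)
place((.4413,.0908),-90,.0278,zup=.15)
movel([.425,-.0,.3],R(-90),v=.4)
snap("w5")
E
python3 -c "
import cv2;i=cv2.imread('pics/w5.png')[60:200,150:550];cv2.imwrite('pics/w5c.png',cv2.resize(i,(800,280),interpolation=2))"
```

```text
[ 0.44614312 -0.0490274 ]
gap mm 55.3 F 20.0 t 25.2
F [-0.3 -0.4 -0.1]
t 29.0
```

View pics/w5c.png

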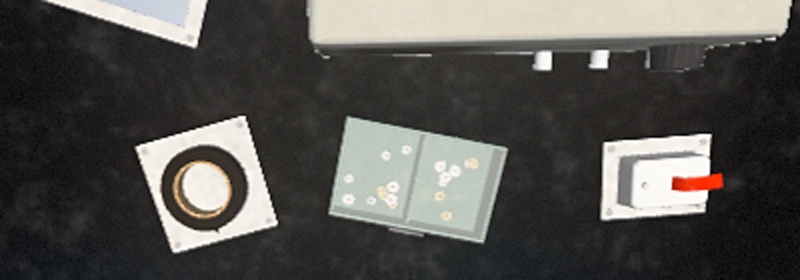

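The tape is centred on its ring; the box lid corners are at crop (348,115), (508,148), (488,243), (328,213), with a latch at (405,232). The instrument behind blocks the gripper's body over the box, so I first hook the box 23 mm forward with a slightly tilted hand.

```bash
python3 - <<'E'
from h import *
c=dict(np.load("w5.npz"))
X=ray(c,(np.array([(348,115),(508,148),(488,243),(328,213)])+.5)/2-.5+[150,60],.032)
C,s,a=rect(X);print(C,s,a)
yaw=(a%180)-90; u=R(yaw)[:,1]; t=np.radians(10)
z=np.array([0,0,-np.cos(t)])+np.sin(t)*u; y=np.cos(t)*u+np.array([0,0,np.sin(t)]); Rt=np.c_[np.cross(y,z),y,z]
P=lambda d,h:np.r_[C,h]+d*u
for d in(-.011,-.038):
    k=inverse_kinematics(P(d,.0335),Rt);print(None if k is None else np.round(k,1))
set_gripper(1.0)
move_ptp(P(-.011,.16),Rt); movel(P(-.011,.0335),v=.15)
movel(P(-.037,.0335),v=.06); print(np.round(observe()["contact_force"],1))
movel(P(-.034,.0335),v=.06); movel(P(-.034,.16),v=.2)
movel([.43,-.05,.3],R(-90),v=.3)
snap("w6");print(observe()["clock"])
E
python3 -c "
import cv2;i=cv2.imread('pics/w6.png')[80:200,200:500];cv2.imwrite('pics/w6c.png',cv2.resize(i,None,fx=2.5,fy=2.5,interpolation=2))"
```

```text
[ 0.4483 -0.0525] (64, 108) 79.2
None
NoneTraceback (most recent call last):
  File "<stdin>", line 11, in <module>
workcell.IKError: the arm cannot follow that straight line within its joint ranges
[ WARN:0@0.011] global loadsave.cpp:275 findDecoder imread_('pics/w6.png'): can't open/read file: check file path/integrity
Traceback (most recent call last):
TypeError: 'NoneType' object is not subscriptable
```

```bash
python3 - <<'E'
from h import *
C=np.array([.4483,-.0525]);u=R(-10.8)[:,1]
def Rt(t):
    t=np.radians(t);z=np.array([0,0,-np.cos(t)])+np.sin(t)*u; y=np.cos(t)*u+np.array([0,0,np.sin(t)]);return np.c_[np.cross(y,z),y,z]
for t in(0,3,5,6,7,8,9):
    for d,h in((-.012,.039),(-.012,.034),(-.035,.039),(-.037,.034)):
        k=inverse_kinematics(np.r_[C,h]+d*u,Rt(t));print(t,d,h,None if k is None else np.round(k[3:],1))
print(observe()["eef_pos"],observe()["clock"])
E
```

```text
0 -0.012 0.039 [-0.  28.9  1.2]
0 -0.012 0.034 [-0.  28.3  1.2]
0 -0.035 0.039 [-0.  27.9  1.3]
0 -0.037 0.034 [-0.  27.1  1.3]
3 -0.012 0.039 [-0.2 25.3  1.4]
3 -0.012 0.034 [-0.2 24.6  1.4]
3 -0.035 0.039 [-0.2 24.3  1.4]
3 -0.037 0.034 [-0.2 23.5  1.5]
5 -0.012 0.039 [-0.3 22.8  1.5]
5 -0.012 0.034 [-0.3 22.1  1.5]
5 -0.035 0.039 [-0.3 21.8  1.6]
5 -0.037 0.034 [-0.3 21.   1.6]
6 -0.012 0.039 [-0.4 21.5  1.6]
6 -0.012 0.034 [-0.4 20.9  1.6]
6 -0.035 0.039 [-0.4 20.6  1.7]
6 -0.037 0.034 [-0.4 19.7  1.7]
7 -0.012 0.039 [-0.5 20.3  1.7]
7 -0.012 0.034 [-0.5 19.6  1.7]
7 -0.035 0.039 [-0.5 19.3  1.8]
7 -0.037 0.034 [-0.5 18.5  1.9]
8 -0.012 0.039 [-0.6 19.   1.8]
8 -0.012 0.034 [-0.6 18.3  1.8]
8 -0.035 0.039 [-0.6 18.   1.9]
8 -0.037 0.034 None
9 -0.012 0.039 [-0.7 17.7  1.9]
9 -0.012 0.034 None
9 -0.035 0.039 None
9 -0.037 0.034 None
[ 0.43776159 -0.05031676  0.16022025] 31.2
```

```bash
python3 - <<'E'
from h import *
C=np.array([.4483,-.0525]);u=R(-10.8)[:,1];t=np.radians(7)
z=np.array([0,0,-np.cos(t)])+np.sin(t)*u; y=np.cos(t)*u+np.array([0,0,np.sin(t)]); Rt=np.c_[np.cross(y,z),y,z]
P=lambda d,h:np.r_[C,h]+d*u
movel(P(-.0105,.14),Rt,v=.1); movel(P(-.0105,.037),v=.12);print(np.round(observe()["contact_force"],1))
movel(P(-.0355,.037),v=.06); print(np.round(observe()["contact_force"],1))
movel(P(-.0325,.037),v=.06); movel(P(-.0325,.16),v=.2)
movel([.43,-.05,.3],R(-90),v=.3)
snap("w6");print(observe()["clock"])
E
python3 -c "
import cv2;i=cv2.imread('pics/w6.png')[80:200,200:500];cv2.imwrite('pics/w6c.png',cv2.resize(i,None,fx=2.5,fy=2.5,interpolation=2))"
```

```text
[ 0.5 -0.1  0.4]
[-0.9 -0.   0.7]
35.725
```

View pics/w6c.png

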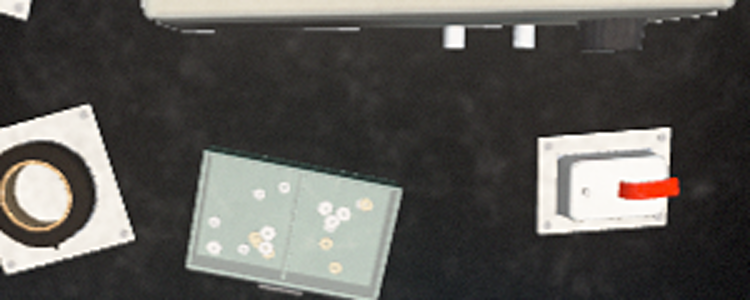

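```bash
python3 - <<'E'
from h import *
c=dict(np.load("w6.npz"))
X=ray(c,(np.array([(208,151),(403,187),(380,299),(187,267)])+.5)/2.5-.5+[200,80],.032)
C,s,a=rect(X);print(C,s,a); yaw=(a%180)-90
T=C-.03*R(yaw)[:2,0];print("grip",T,"body end x",T[0]+.089*np.cos(np.radians(yaw))+.038*abs(np.sin(np.radians(yaw))))
assert T[0]<.427
pick(C,yaw,.034,-.03,45)
place((.5911,.1405),-16.9,.0385,-.03)
movel([.47,.12,.38],R(-90),v=.4)
snap("w7");snap("top7","top")
E
python3 -c "
import cv2;i=cv2.imread('pics/w7.png')[0:230];cv2.imwrite('pics/w7c.png',i)"
```

```text
[ 0.4269 -0.0476] (63, 105) 80.3
grip [ 0.42184532 -0.0771711 ] body end x 0.515975523785428
gap mm 64.0 F 45.0 t 39.0
F [-0.5 -0.1 -3. ]
t 43.8
```

View pics/w7c.png

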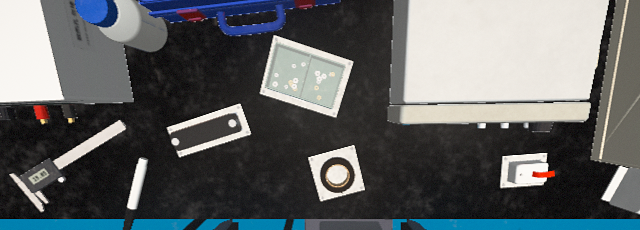

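All four sit on their plates: box (306,76), keys (207,131), tape (337,173), block (527,172); bottle and clock look unmoved. A quick numeric check of the centres follows.

```bash
python3 - <<'E'
from h import *
c=dict(np.load("w7.npz"));hsv=cv2.cvtColor(c["image"],cv2.COLOR_RGB2HSV);V=hsv[...,2];H=hsv[...,0];S=hsv[...,1]
def big(m,bx,z,n):
    k=np.zeros((400,640),np.uint8);u0,v0,u1,v1=bx;k[v0:v1,u0:u1]=1
    q=max(cv2.findContours(m.astype(np.uint8)*k,0,1)[0],key=cv2.contourArea);print(n,rect(ray(c,q[:,0],z)))
big((H>40)&(H<100)&(S>20)&(V>60),(262,36,352,116),.035,"box  want .5911 .1405 73.1")
big(V<110,(176,112,240,152),.029,"keys want .5111 .2968 -72.8")
big((V<110),(316,154,358,194),.022,"tape want .4413 .0908")
big((V>200)&(S<15),(512,158,548,186),.027,"block want .4469 -.2186 -85.5")
a,b=dict(np.load("top0.npz")),dict(np.load("top7.npz"))
d=np.abs(a["image"].astype(int)-b["image"]).sum(2)>120
for n,(u0,v0,u1,v1) in dict(bottle=(155,140,192,178),clock=(445,228,472,265)).items():print(n,"changed px",d[v0:v1,u0:u1].sum())
E
```

```text
box  want .5911 .1405 73.1 (array([0.5467, 0.105 ]), (1, 6), 72.3)
keys want .5111 .2968 -72.8 (array([0.5108, 0.2934]), (29, 109), -72.9)
tape want .4413 .0908 (array([0.4425, 0.0912]), (53, 57), 27.6)
block want .4469 -.2186 -85.5 (array([ 0.4449, -0.2152]), (35, 53), -85.8)
bottle changed px 0
clock changed px 0
```

```bash
python3 -c "
import cv2;i=cv2.imread('pics/w7.png')[26:126,250:365];cv2.imwrite('pics/w7b.png',cv2.resize(i,None,fx=5,fy=5,interpolation=2))"
```

```text
(no output)
```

View pics/w7b.png

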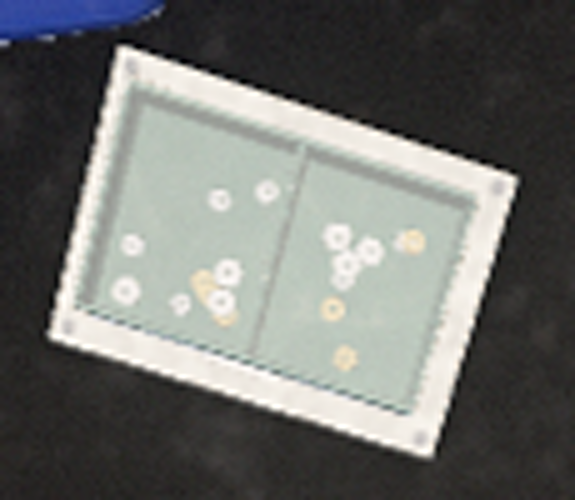

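The box lies aligned inside its plate with margins on all sides (lid corners at crop (132,88), (480,200), (412,410), (80,305)).

```bash
python3 - <<'E'
from h import *
c=dict(np.load("w7.npz"))
X=ray(c,(np.array([(132,88),(480,200),(412,410),(80,305)])+.5)/5-.5+[250,26],.035)
C,s,a=rect(X);print(C,s,a,X.mean(0))
if np.hypot(*(X.mean(0)-[.5911,.1405]))<.008: print(finish_job())
E
```

```text
[0.5896 0.1397] (61, 103) 73.4 [0.58976931 0.14005987]
the job is handed in; nothing more can be done
None
```

The job is handed in at about 45 s of the allowed 122 s: my last camera check put all four things aligned on their plates, within about 4 mm of centre, and the top view showed no change at the bottle or clock. The judge's result was not returned.

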